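# Swing a board round the pin, under the roller of a sawing board

## Task

Get the long pale pine board ready for sawing: lay it flat on the plywood sawing board, at a slant beside the pivot pin and clear of the sprung roller arm, and let go of it there. Then take it anew and swing it round the pin until one end has slid under the roller and its long edge lies flush against both the pin and the stop block, the other end sticking out past the block, and leave it held down by the roller. Do not disturb the other things on the bench.

Things in the scene. Friction and masses are not known exactly. Their poses are not given: they have to be found in the camera images.
- jig: Sawing board (bench hook) screwed to the bench: plywood bed 235 x 225 mm, 18 mm thick, with a pin, a stop block and a sprung roller arm on it. At yaw 0 its x points away from the robot, y to the left, z up. Origin on the bench top; the bed covers x -145..+90 mm, y -135..+90 mm, its top at z 18. A dark saw kerf crosses it at y +70.
- jig_pin (a point): Axis of the steel pivot pin at the level of the bed's top (jig x +7, y 0). The pin is 14 mm thick and stands 34 mm above the bed; its robot-side face is at jig x 0.
- stop_block (a point): Middle of the robot-side face of the wooden stop block, 16 mm above the bed. The block covers jig x 0..+32, y +50..+88 mm, 32 mm tall, sawn through by the kerf; its face is in line with the pin's robot-side face.
- jig_home (a point): Where the centre of the board belongs (jig x -25, y +15, z 28 mm), axes as the jig's: the board lies along the jig's y with one long edge touching pin and block, one end under the roller, the other sticking out past the bed's end (jig y +90). Along the jig's y, 25 mm either way is still good.
- bracket (a point): Foot of the hold-down's bracket, on the bed at the robot-side right corner (jig x -122, y -88); the bracket covers jig x -144..-98, y -112..-65 mm, 41 mm tall. The sprung arm, 32 mm wide, runs from it to jig +x; its top is at most 50 mm above the bed.
- hold_down (a joint): Sprung arm, rad. 0 = down, the roller's underside 17 mm above the bed; grows as the roller is lifted (0.03 on a 20 mm board, limit 0.5). It presses with about 4.5 N. A 20 mm board lying on the bed, pushed sideways at the roller along the jig's -x, lifts it and goes under; pushed at its free end that takes up to 15 N; it cannot be put in from above or along the axle.
- roller_axle (a point): Centre of the arm's free rubber roller: 32 mm in diameter, 16 mm wide, axle along the jig's y (at rest jig x -32, y -88, z 51 mm). A board beside the pin, turned 40 to 46 degrees from home (end near the block swung towards the robot, other end away), is clear of it.
- board_center (a point): Centre (half-way up) of the board to be sawn: plain pale pine, 240 x 50 x 20 mm, 0.3 kg, both ends alike. x along its length, y across its width, z up. Lies flat on the bench to the left of the jig. It can be gripped across its 50 mm width, near its middle to carry it, near an end to swing it.
- hardwood_center (a point): Bystander: centre of a darker, shorter and thicker reddish hardwood offcut, 55 x 150 x 30 mm, y along its length, lying beside the pine board; the two may have changed places.
- sanding_block: Bystander: sanding block 63 x 114 x 31 mm, on the right. Origin under its centre.
- offcut: Bystander: pine offcut 48 x 55 x 45 mm, behind and left of the jig. Origin under its centre.
- tin: Bystander: round grey tin, 64 mm in diameter, 45 mm tall, in front on the right. Origin under its centre.
- board: The same pine board; origin under its centre.
- roller: The roller of the hold-down; origin at its centre, turns with it.

How it is judged:
On the way:
1. the board lies flat on the bed at a slant (17 degrees or more from home), its long edge within 15 mm of the pin, the roller still down, and the fingers have let go of it (angle between board_center's own z axis and vertical below 0.06 rad and z of board_center in the frame of jig between 0.024 and 0.033 m and contact force between the fingers and board below 0.05 N and angle between the x axis of board_center and the y axis of jig, either way round above 0.3 rad and y of jig_pin in the frame of board_center between -0.047 and 0.047 m and x of jig_pin in the frame of board_center between -0.08 and 0.08 m and value of joint hold_down below 0.01 rad), for 0.2 s.
At the end, for the whole second after the job is handed in: The board lies flat on the bed, at rest and let go of, within 3 degrees of the line of pin and stop block and within about 4 mm of touching them, its middle between 15 mm to the right and 45 mm to the left of the pin along the jig, and the sprung roller stands on it and presses it down (angle between board_center's own z axis and vertical below 0.06 rad and z of board_center in the frame of jig between 0.024 and 0.033 m and angle between the x axis of board_center and the y axis of jig, either way round below 0.05 rad and x of board_center in the frame of jig between -0.0295 and -0.0215 m and y of board_center in the frame of jig between -0.015 and 0.045 m and value of joint hold_down above 0.018 rad and contact force between roller and board above 1 N and linear speed of board below 0.02 m/s and contact force between the fingers and board below 0.05 N).
It fails at once if another thing on the bench is shifted by more than 30 mm (distance of any of hardwood_center, sanding_block, offcut, tin from where it was at the start of the episode above 0.03 m).
It also fails if it takes over 48 s, if anything falls off the work surface, if the arm or the gripper's body presses on something with over 40 N, if the wrist force passes 120 N, or if a joint passes its speed limit or range.

## Robot

A 6-joint arm with a two-finger parallel gripper is mounted at the origin on the work surface; the furniture and walls round the work are solid. World frame = base frame: x ahead of the robot, y to its left, z up, the work surface at z = 0. Lengths are in m, angles in rad, forces in N, time in s.
With the tool pointing down it reaches from about 0.375 to 0.975 m from the base axis. Payload 3.8 kg.
Tool frame: the origin (TCP) lies at the very end of the fingers, on their centre line; the grasp point (between the pads) lies 19 mm behind it; y points along the fingers, x is the direction in which the jaws open and shut, and the axes are right-handed (so a half turn about y gives the same grasp; the last joint's range is limited). The gripper opens to 85 mm and grips with 20 to 120 N. Pads are 22 mm wide; open, the fingers measure 114 mm over their backs; the gripper's body (76 mm by 85 mm) begins 54 mm behind the grasp point. The pads swing forward as they close: fully open they stand 13 mm farther back than shut.
Start: joints at [-1.168, 0.264, 1.604, -0, 1.274, -0.037], TCP at [0.287, -0.611, 0.231] pointing down, gripper open.
Joint ranges: [-2.63, 2.63], [-0.94, 2.18], [0.31, 2.57], [-1.31, 4.45], [0, 2.66], [-2.55, 2.55]. Speed limits (rad/s): [2.57, 2.57, 3.14, 3.14, 3.14, 3.14].

## Interface

Orientations are given as a rotation vector (axis times angle).
In Python, from workcell import bot, cams gives the robot as it stands.
- The arm moves only by the tool play_rows, never from a script. Its argument "motion" is a list of rows, each a list of 2 entries, a list of its own where there are three numbers: the shift along the world's x, y, z normalised to -1 to 1, where 1 is 400 mm, then the turn, a rotation vector about the world's x, y, z normalised to -1 to 1, where 1 is pi/4 rad. In form: [[[tx, ty, tz], [ax, ay, az]], ...]. A call has 1 to 10 rows; each row is the pose to reach, as a shift and turn from the pose commanded when the call began; what a row does not reach only later rows make up. A row lasts 1/8 s, in which the tool goes at most 62.5 mm and 10.7 degrees, less where a joint would pass 70% of its speed; a pose out of reach is approached as far as the arm can. A call with a number of a shift or a turn outside -1 to 1 is refused whole. A call with a gripper value outside its range is refused whole. "gripper" is the closure, from 0 (fully open) to 1 (shut), set as the call begins (left out, the last holds). The fingers move at their own pace and stop on an object; "squeeze" is the grip in N (left out, the last holds). Time passes only in rows, so rows that repeat a pose let the fingers close. It gives the time, the measured TCP pose, the force and the opening at its end, in the units of the state.
- bot.read_state(): the state, without advancing time (a new reading comes with each control period).
- cams.read_camera(name): name is "scene" or "top" or "wrist"; returns (picture, depth): 480x640x3 uint8, red, green, blue; 480x640 float32, m along the optical axis (not along the pixel's ray), 0 where there is no reading.
- cams.calibration(name): a dict with "mtx" (3x3 intrinsics, pixels), "R" (3x3) and "t" (3): a world point X has camera coordinates R X + t; the wrist camera has in their place "tool_from_camera" (4x4, takes a point from camera to tool coordinates, whose origin is the TCP and whose axes are the tool frame's). Camera axes: x right, y down, z forward; pixel columns grow to the right and rows downward; lengths in m; the calibration is good to about 2 mm. The wrist camera is an equidistant fisheye: a pixel r from the principal point sees the ray r / f radians off the axis. A picture is of the moment at which its call begins: read the wrist's pose just before it. calibration takes no time and is no camera call.
- bot.finish_job(): hands the job in, once; it reports no verdict.
Trained networks look in the newest picture that a camera, given by its name, has taken for a name from the list of things; names that differ only in an ending like _2 or _b are one class to them, and where a whole thing is asked for, a point or a joint stands for the part that bears it (a point fixed in the world has none). Each returns a list of dicts, best first, with "conf" (0 to 1); they miss things now and then, are a little off and sometimes report something else, mostly with a low value. They report only what shows in the picture. A call takes as long as a camera call.
- cams.recognise(camera, label): "xyz" ([x, y, z] in m, in the coordinates of the camera as it stood for that picture, good to about 4 mm: the middle of the surface that is visible of it).
- cams.regions_of(camera, label): "mask" (480x640 bool, what is visible of it).
- cams.mark_of(camera, label): "xyz" ([x, y, z] in m, in the coordinates of the camera as it stood for that picture, good to about 4 mm: a listed point, or the origin of a listed thing).
The state is a dict: "time": time; "q": joint angles; "joint_vel": joint speeds; "joint_torque": joint torques, N m; "tool_pos": TCP position; "tcp_rot": TCP orientation; "wrist_force": force on the tool from outside, world axes, zero at the start; "torque": the same for the moment, N m; "width": opening from 0.0 (shut) to 1.0 (fully open).
Only numpy, scipy, OpenCV 4.12 (cv2) and the standard library are available. Lean on these libraries where they do the work, as an engineer would, in place of code of your own. Each camera call takes 0.05 s, during which the arm holds its last target.

## Working session

There is one attempt and no reset: what is moved stays moved. The work goes in short steps, Python scripts to look and compute and a tool call to move; the robot and the scene stay as the last step left them, time stands still between calls to the robot, and variables do not carry over. Pictures are saved under pics/ and viewed, and the job is handed in when it is done.

Besides the shell and the picture viewer there is one more tool, called after ">>>" as name([rows], argument=value, ...), one row to a line, values as JSON. play_rows: Moves the arm, as the interface text tells. Its arguments: {"type":"object","properties":{"motion":{"type":"array","items":{"type":"array"}},"gripper":{"type":"number"},"squeeze":{"type":"number"}},"required":["motion"]}

```bash
mkdir -p pics; ls
cat > h.py <<'E'
import numpy as np, cv2
from workcell import bot, cams
def cal(n):
    c=cams.calibration(n); return np.array(c["mtx"]),np.array(c["R"]),np.array(c["t"]).ravel()
def w(n,p):
    K,R,t=cal(n); return R.T@(np.array(p)-t)
def save(n,img): cv2.imwrite("pics/"+n+".png",cv2.cvtColor(img,cv2.COLOR_RGB2BGR))
def cloud(n,d):
    K,R,t=cal(n); v,u=np.mgrid[:480,:640]
    P=np.stack([(u-K[0,2])/K[0,0]*d,(v-K[1,2])/K[1,1]*d,d],-1)
    return (P-t)@R
def proj(n,X):
    K,R,t=cal(n); c=R@np.array(X)+t; c=K@c; return c[:2]/c[2]
E
python3 - <<'E'
from h import *
s=bot.read_state(); print({k:np.round(v,3) for k,v in s.items()})
for n in("top","scene"):
    im,d=cams.read_camera(n); save(n+"0",im); np.save(n+"0.npy",d)
    for l in ["jig","jig_pin","stop_block","bracket","roller_axle","board_center","hardwood_center","sanding_block","offcut","tin","jig_home"]:
        r=cams.mark_of(n,l)
        print(n,l,[(np.round(w(n,x["xyz"]),4),round(x["conf"],2)) for x in r[:2]])
E
```

```text
pics
{'time': np.float64(0.0), 'q': array([-1.168,  0.265,  1.605,  0.   ,  1.274, -0.037]), 'joint_vel': array([ 0.   , -0.   , -0.002, -0.   , -0.001,  0.001]), 'joint_torque': array([-1.0000e-03, -5.1512e+01, -3.6732e+01, -0.0000e+00,  1.3000e-02,
       -0.0000e+00]), 'tool_pos': array([ 0.287, -0.61 ,  0.23 ]), 'tcp_rot': array([-1.384,  0.881, -0.878]), 'wrist_force': array([ 0.185,  0.769, -0.014]), 'torque': array([0.029, 0.03 , 0.003]), 'width': np.float64(1.0)}
top jig [(array([ 5.969e-01, -2.000e-04,  1.000e-03]), 0.71)]
top jig_pin [(array([ 0.6046, -0.0019,  0.0225]), 0.63)]
top stop_block [(array([0.6031, 0.0694, 0.0339]), 0.91)]
top bracket [(array([ 0.4671, -0.0803,  0.0189]), 0.58)]
top roller_axle [(array([ 0.5592, -0.0821,  0.0489]), 0.85)]
top board_center [(array([0.4928, 0.275 , 0.0122]), 0.85)]
top hardwood_center [(array([0.5182, 0.4197, 0.0144]), 0.76)]
top sanding_block [(array([ 0.465 , -0.3074,  0.001 ]), 0.8), (array([0.4962, 0.2741, 0.0131]), 0.18)]
top offcut [(array([0.7424, 0.1832, 0.0012]), 0.72), (array([ 0.4914,  0.2737, -0.0035]), 0.63)]
top tin [
[... 320 characters left out ...]
e bracket [(array([ 0.4677, -0.0753,  0.0173]), 0.94)]
scene roller_axle [(array([ 0.5553, -0.0821,  0.0517]), 0.64), (array([ 5.977e-01, -4.000e-04, -0.000e+00]), 0.57)]
scene board_center [(array([0.4946, 0.275 , 0.0094]), 0.79), (array([ 0.4684, -0.0792,  0.0147]), 0.29)]
scene hardwood_center [(array([0.5237, 0.4153, 0.0142]), 0.59)]
scene sanding_block [(array([ 0.4695, -0.3083,  0.0029]), 0.62), (array([0.4919, 0.2735, 0.0116]), 0.42)]
scene offcut [(array([0.7417, 0.1829, 0.    ]), 0.69), (array([ 0.5586, -0.085 ,  0.0494]), 0.63)]
scene tin [(array([ 0.3172, -0.2167,  0.0015]), 0.73)]
scene jig_home [(array([0.5719, 0.0161, 0.0338]), 0.75), (array([ 0.7436,  0.1819, -0.0019]), 0.42)]
```

View pics/top0.png

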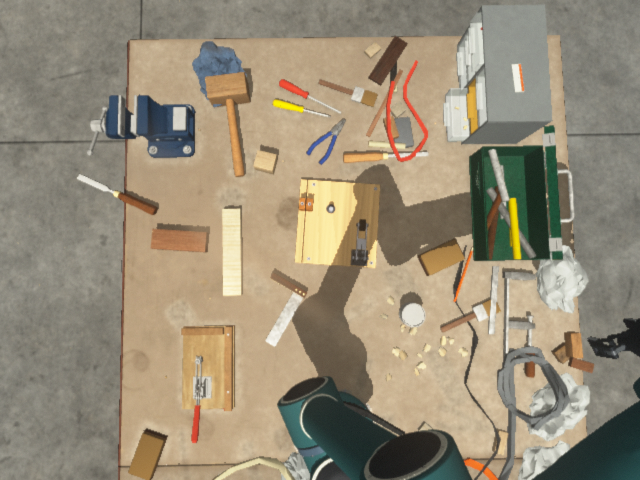

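View pics/scene0.png

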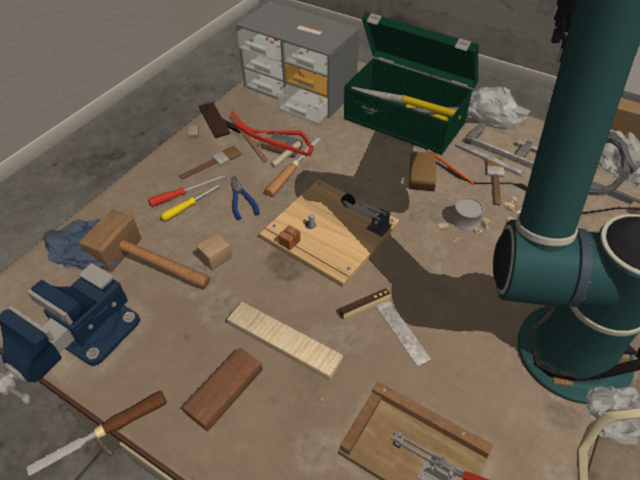

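Run:
```python
from h import *
from scipy.spatial.transform import Rotation as Ro
d=np.load("top0.npy"); P=cloud("top",d)
def rect(m,nm):
    # keep largest comp
    n,l,s,c=cv2.connectedComponentsWithStats(m.astype(np.uint8)); k=1+np.argmax(s[1:,4])
    q=P[l==k]; r=cv2.minAreaRect((q[:,:2]*1000).astype(np.float32)); print(nm,len(q),r,np.median(q[:,2]))
    print(cv2.boxPoints(r))
z=P[...,2];x=P[...,0];y=P[...,1]
v=d>0
rect(v&(z>.012)&(z<.028)&(y>.15)&(y<.37)&(x<.68),"board")
rect(v&(z>.02)&(z<.04)&(y>.35)&(x<.7),"hard")
rect(v&(z>.010)&(y>-.2)&(y<.13)&(x>.4)&(x<.75),"jig")
rect(v&(z>.04)&(z<.056)&(y>.03)&(y<.13)&(x>.57)&(x<.7),"block")
rect(v&(z>.04)&(y>-.02)&(y<.03)&(x>.57)&(x<.7),"pin")
rect(v&(z>.04)&(y>-.2)&(y<-.03)&(x>.4)&(x<.7),"bracket+arm")
s=bot.read_state(); print(Ro.from_rotvec(s["tcp_rot"]).as_matrix().round(3))
```

```text
board 1806 ((180.49520874023438, 331.0562438964844), (220.3104705810547, 77.36265563964844), 0.35784822702407837) 0.01810316490897476
[[ 70.100525 369.04883 ]
 [ 70.58371  291.68768 ]
 [290.8899   293.06366 ]
 [290.4067   370.4248  ]]
hard 1083 ((-43.53097152709961, 496.4706726074219), (63.776390075683594, 115.21576690673828), 68.7015609741211) 0.03055106027313758
[[-108.78692    487.68506  ]
 [  -1.4402599  445.83572  ]
 [  21.724976   505.2563   ]
 [ -85.62168    547.1056   ]]
jig 6694 ((568.3514404296875, -21.057205200195312), (225.37171936035156, 235.8774871826172), 85.2468032836914) 0.018555569952100462
[[ 441.4807  -123.58267]
 [ 676.547   -143.12837]
 [ 695.22217   81.46826]
 [ 460.15588  101.01396]]
block 159 ((618.2404174804688, 66.72229766845703), (35.673519134521484, 31.314313888549805), 88.81282806396484) 0.049968631156839576
[[602.21704   49.21376 ]
 [633.52466   48.564972]
 [634.2638    84.230835]
 [602.9562    84.87962 ]]
pin 22 ((603.381591796875, -1.2586736679077148), (11.61616039276123, 11.49195671081543), 41.77392578125) 0.050907250633002325
[[595.2221     -0.8427453]
 [602.878      -9.413208 ]
 [611.5411     -1.674602 ]
 [603.8852      6.8958607]]
bracket+arm 360 ((514.4332885742188, -77.59405517578125), (117.04359436035156, 43.213844299316406), 0.4437652826309204) 0.05831054596481478
[[455.74588  -56.441036]
 [456.0806   -99.65359 ]
 [573.1207   -98.74707 ]
 [572.786    -55.534523]]
[[ 0.426 -0.     0.905]
 [-0.905  0.     0.426]
 [-0.    -1.    -0.   ]]
```

The pine board is at about px (232,250) in the top view. The hardwood is at (180,239), left of it, and the jig is at (338,223) with the roller arm on its right. The jig fit agrees with the marks: yaw about -4.8°, origin (0.598, -0.001). The board fit picked up the wrong component, so I'll redo it.

Run:
```python
from h import *
cams.read_camera("top")
im=cv2.imread("pics/top0.png")
d=np.load("top0.npy"); P=cloud("top",d)
r=cams.regions_of("top","board_center"); print([(x["conf"],x["mask"].sum()) for x in r])
for n in [0]:
    m=r[0]["mask"]&(d>0); q=P[m]; print(np.median(q[:,2]))
    print(cv2.minAreaRect((q[:,:2]*1000).astype(np.float32)))
    k=q[abs(q[:,2]-.02)<.006]; print(len(k),cv2.minAreaRect((k[:,:2]*1000).astype(np.float32)))
    print(cv2.boxPoints(cv2.minAreaRect((k[:,:2]*1000).astype(np.float32))))
r=cams.regions_of("top","jig"); m=r[0]["mask"]&(abs(P[...,2]-.018)<.004);q=P[m]; print(cv2.minAreaRect((q[:,:2]*1000).astype(np.float32)))
```

```text
[(0.94, np.int64(1674))]
0.019595117590010355
((491.27166748046875, 275.0611267089844), (239.71209716796875, 56.62913513183594), 0.7163370847702026)
1552 ((491.49072265625, 274.5831298828125), (238.58941650390625, 51.08248519897461), 0.6361031532287598)
[[371.9198  298.7984 ]
 [372.48694 247.71907]
 [611.06165 250.36786]
 [610.4945  301.4472 ]]
((567.97216796875, -21.032005310058594), (225.10989379882812, 235.11746215820312), 85.2468032836914)
```

>>> play_rows([
  [[0.3,1,0.05],[0,0,1]],
  [[0.3,1,0.05],[0,0,1]],
  [[0.3,1,0.05],[0,0,1]],
  [[0.3,1,0.05],[0,0,1]],
  [[0.3,1,0.05],[0,0,1]],
  [[0.3,1,0.05],[0,0,1]],
  [[0.3,1,0.05],[0,0,1]],
], gripper=0)

```text
time: 2.22
tool_pos: [0.4077, -0.2084, 0.2518]
tcp_rot: [-1.554, 0.269, -0.271]
wrist_force: [0.6, -0.1, -0.2]
width: 1.004
```

>>> play_rows([
  [[0.135,1,0],[0,0,1]],
  [[0.135,1,0],[0,0,1]],
  [[0.135,1,0],[0,0,1]],
  [[0.135,1,0],[0,0,1]],
  [[0.135,1,0],[0,0,1]],
  [[0.135,1,0],[0,0,1]],
  [[0.135,1,0],[0,0,1]],
])

```text
time: 3.1
tool_pos: [0.4613, 0.1924, 0.2516]
tcp_rot: [-1.542, -0.348, 0.347]
wrist_force: [0.4, -1.6, 0.3]
width: 0.997
```

>>> play_rows([
  [[0,0.21,-0.3],[0,0,1]],
  [[0,0.21,-0.3],[0,0,1]],
  [[0,0.21,-0.3],[0,0,1]],
  [[0,0.21,-0.3],[0,0,1]],
  [[0,0.21,-0.3],[0,0,1]],
])

```text
time: 3.72
tool_pos: [0.4612, 0.2734, 0.1309]
tcp_rot: [-1.353, -0.951, 0.952]
wrist_force: [0.3, -0.4, -0.0]
width: 1.0
```

>>> play_rows([
  [[0,0,0],[0,0,0.456]],
  [[0,0,0],[0,0,0.456]],
  [[0,0,0],[0,0,0.456]],
  [[0,0,0],[0,0,0.456]],
])

```text
time: 4.22
tool_pos: [0.4617, 0.2732, 0.1318]
tcp_rot: [-1.205, -1.216, 1.215]
wrist_force: [0.6, 0.7, -0.6]
width: 1.0
```

Run:
```python
from h import *
from scipy.spatial.transform import Rotation as Ro
s=bot.read_state(); print(s["time"],s["tool_pos"],s["q"],s["wrist_force"]);print(Ro.from_rotvec(s["tcp_rot"]).as_matrix().round(3))
im,d=cams.read_camera("wrist"); save("w1",im)
```

```text
4.225 [0.46167401 0.27316874 0.13175046] [ 4.87860422e-01  8.76452769e-02  2.00281668e+00 -1.13278514e-05
  1.05031562e+00 -1.09129690e+00] [ 0.58137317  0.6865601  -0.59158366]
[[-0.008  0.001 -1.   ]
 [ 1.     0.    -0.008]
 [ 0.    -1.    -0.001]]
```

View pics/w1.png

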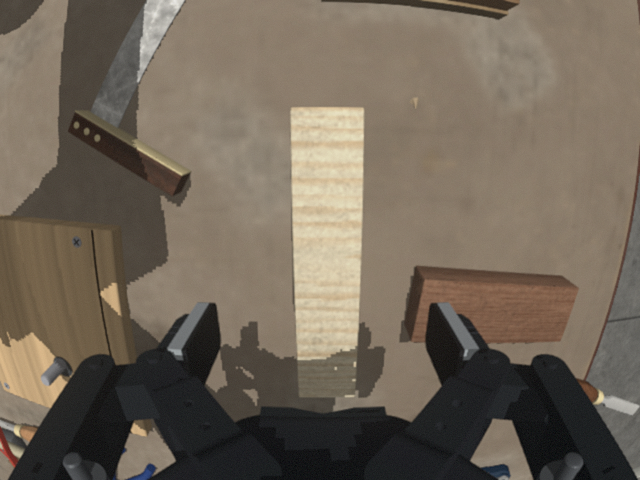

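>>> play_rows([
  [[0,0.002,-0.15],[0,0,0]],
  [[0,0.002,-0.3],[0,0,0]],
  [[0,0.002,-0.322],[0,0,0]],
  [[0,0.002,-0.322],[0,0,0]],
  [[0,0.002,-0.322],[0,0,0]],
])

```text
time: 4.9
tool_pos: [0.4638, 0.2753, 0.0053]
tcp_rot: [-1.205, -1.222, 1.214]
wrist_force: [-0.4, -1.1, -0.1]
width: 1.002
```

>>> play_rows([
  [[0,0,0],[0,0,0]],
  [[0,0,0],[0,0,0]],
  [[0,0,0],[0,0,0]],
  [[0,0,0],[0,0,0]],
  [[0,0,0],[0,0,0]],
  [[0,0,0],[0,0,0]],
], gripper=1, squeeze=60)

```text
time: 5.65
tool_pos: [0.4627, 0.2749, 0.0044]
tcp_rot: [-1.204, -1.221, 1.216]
wrist_force: [-1.3, -0.2, 6.9]
width: 0.571
```

>>> play_rows([
  [[0,0,0.12],[0,0,0]],
  [[0,0,0.25],[0,0,0]],
  [[0.05,-0.15,0.3],[0,0,-0.2]],
  [[0.1,-0.3,0.3],[0,0,-0.4]],
  [[0.15,-0.45,0.3],[0,0,-0.6]],
  [[0.2,-0.6,0.3],[0,0,-0.8]],
  [[0.215,-0.66,0.3],[0,0,-1]],
  [[0.215,-0.66,0.3],[0,0,-1]],
])

```text
time: 6.65
tool_pos: [0.5473, 0.0077, 0.1222]
tcp_rot: [-1.48, -0.62, 0.621]
wrist_force: [-0.7, 0.9, -2.2]
width: 0.569
```

>>> play_rows([
  [[0,0,0],[0,0,-0.14]],
  [[0,0,0],[0,0,-0.14]],
  [[0,0,0],[0,0,-0.14]],
])

```text
time: 7.02
tool_pos: [0.5469, 0.0109, 0.1223]
tcp_rot: [-1.502, -0.541, 0.541]
wrist_force: [-0.6, -0.4, -3.1]
width: 0.567
```

Run:
```python
from h import *
from scipy.spatial.transform import Rotation as Ro
s=bot.read_state(); print(s["time"],s["tool_pos"],s["q"],s["wrist_force"],s["width"]);print(Ro.from_rotvec(s["tcp_rot"]).as_matrix().round(3))
im,d=cams.read_camera("wrist"); save("w2",im)
im,d=cams.read_camera("top"); save("t2",im); np.save("t2.npy",d)
r=cams.regions_of("top","board_center"); P=cloud("top",d)
m=r[0]["mask"]&(d>0); q=P[m]; z=np.median(q[:,2]);print(r[0]["conf"],z)
k=q[abs(q[:,2]-z)<.006]; print(len(k),cv2.minAreaRect((k[:,:2]*1000).astype(np.float32)))
```

```text
7.025 [0.54690752 0.01085048 0.12228438] [-2.58185877e-02  1.18417453e-01  1.98810625e+00  2.19586369e-04
  1.03565092e+00 -7.17242924e-01] [-0.59048892 -0.42956465 -3.1091073 ] 0.5666304877615014
[[ 0.77  -0.001 -0.638]
 [ 0.638  0.     0.77 ]
 [-0.    -1.     0.001]]
0.9 0.13811047238165203
303 ((562.0151977539062, -16.769393920898438), (48.41969299316406, 241.41265869140625), 36.67731857299805)
```

View pics/w2.png

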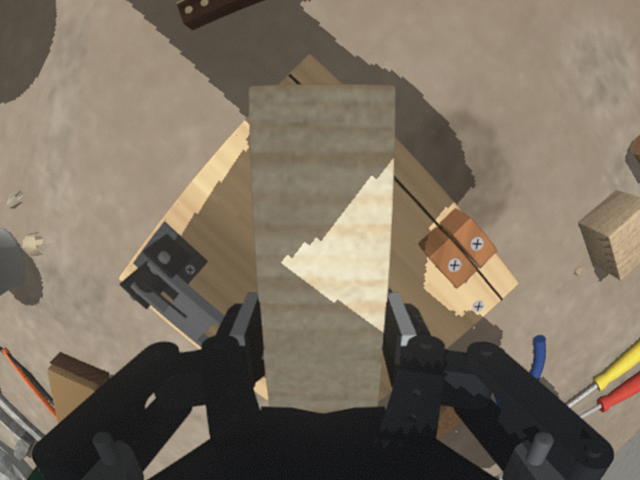

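View pics/t2.png

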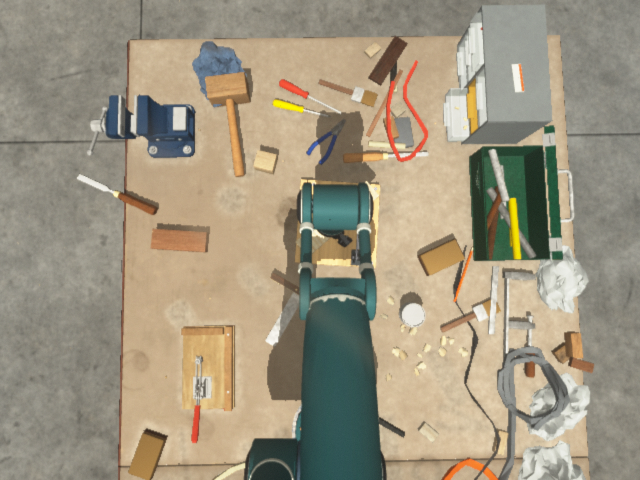

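The wrist view shows the board square between the pads. The roller arm is left of it at (165,280) and the block right of it at (455,250), both clear. Lowering it now.

>>> play_rows([
  [[0.002,-0.005,-0.08],[0,0,0]],
  [[0.002,-0.005,-0.16],[0,0,0]],
  [[0.002,-0.005,-0.2],[0,0,0]],
  [[0.002,-0.005,-0.22],[0,0,0]],
  [[0.002,-0.005,-0.23],[0,0,0]],
  [[0.002,-0.005,-0.23],[0,0,0]],
])

```text
time: 7.92
tool_pos: [0.5489, 0.008, 0.0312]
tcp_rot: [-1.503, -0.539, 0.538]
wrist_force: [0.1, -0.2, -2.7]
width: 0.568
```

>>> play_rows([
  [[0,0,-0.008],[0,0,0]],
  [[0,0,-0.016],[0,0,0]],
  [[0,0,-0.018],[0,0,0]],
  [[0,0,-0.018],[0,0,0]],
])

```text
time: 8.43
tool_pos: [0.5481, 0.008, 0.0233]
tcp_rot: [-1.503, -0.538, 0.538]
wrist_force: [0.0, -0.5, -3.2]
width: 0.565
```

Run:
```python
from h import *
im,d=cams.read_camera("wrist"); save("w3",im)
im,d=cams.read_camera("scene"); save("s3",im)
```

```text
(no output)
```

View pics/w3.png

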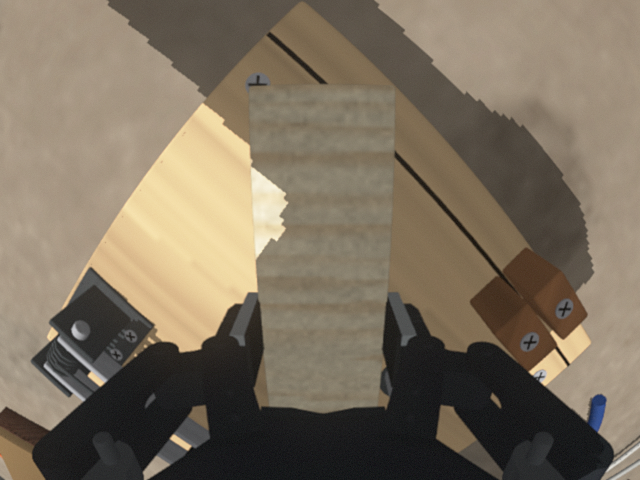

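View pics/s3.png

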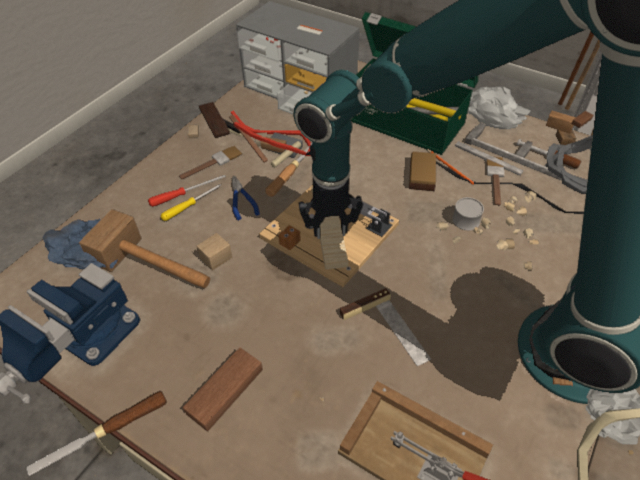

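The pin shows at (387,380), just off the board's right edge and behind the finger, so the board is beside it. It still hangs about 1 mm above the bed. I'll lower it that last bit and open.

>>> play_rows([
  [[0,0,-0.004],[0,0,0]],
  [[0,0,-0.004],[0,0,0]],
])

```text
time: 8.78
tool_pos: [0.5485, 0.008, 0.0224]
tcp_rot: [-1.503, -0.539, 0.538]
wrist_force: [-2.7, 0.3, 3.1]
width: 0.562
```

>>> play_rows([
  [[0,0,0],[0,0,0]],
  [[0,0,0],[0,0,0]],
  [[0,0,0],[0,0,0]],
  [[0,0,0],[0,0,0]],
  [[0,0,0.1],[0,0,0]],
  [[0,0,0.2],[0,0,0]],
  [[0,0,0.2],[0,0,0]],
], gripper=0)

```text
time: 9.65
tool_pos: [0.5516, 0.0079, 0.1058]
tcp_rot: [-1.506, -0.545, 0.533]
wrist_force: [0.9, -0.7, -0.0]
width: 1.0
```

Run:
```python
from h import *
from scipy.spatial.transform import Rotation as Ro
s=bot.read_state(); M=Ro.from_rotvec(s["tcp_rot"]).as_matrix(); print(M.round(3))
im,d=cams.read_camera("wrist"); save("w4",im)
c=cams.calibration("wrist"); T=np.array(c["tool_from_camera"]); K=np.array(c["mtx"]); print(K, T.round(3))
for l in ["board_center","jig_pin","roller_axle","stop_block"]:
    for r in cams.mark_of("wrist",l)[:2]:
        p=T@np.append(r["xyz"],1); print(l,(M@p[:3]+s["tool_pos"]).round(4),r["conf"])
# fisheye cloud
v,u=np.mgrid[:480,:640]; a=(u-K[0,2])/K[0,0]; b=(v-K[1,2])/K[1,1]; r=np.hypot(a,b); t=np.tan(r)/np.where(r>0,r,1)
Pc=np.stack([a*t*d,b*t*d,d],-1); P=(Pc@T[:3,:3].T+T[:3,3])@M.T+s["tool_pos"]
np.save("P4.npy",P)
r=cams.regions_of("wrist","board_center")
m=r[0]["mask"]&(d>0); q=P[m]; z=np.median(q[:,2]); print(r[0]["conf"],m.sum(),z)
k=q[abs(q[:,2]-z)<.004]; R=cv2.minAreaRect((k[:,:2]*1000).astype(np.float32)); print(R); print(cv2.boxPoints(R))
```

```text
[[ 0.772  0.008 -0.635]
 [ 0.635 -0.     0.772]
 [ 0.006 -1.    -0.005]]
[[371.64829954   0.         322.58716253]
 [  0.         371.64829954 239.52359506]
 [  0.           0.           1.        ]] [[ 1.    -0.    -0.002  0.001]
 [ 0.002 -0.295  0.956 -0.142]
 [-0.001 -0.956 -0.295  0.076]
 [ 0.     0.     0.     1.   ]]
board_center [ 0.5662 -0.013   0.0238] 0.69
jig_pin [0.6051 0.0054 0.0193] 0.7
jig_pin [ 0.5527 -0.0831  0.0484] 0.42
roller_axle [ 0.5559 -0.0849  0.0508] 0.89
roller_axle [ 0.5528 -0.0805  0.0499] 0.59
stop_block [0.6067 0.0691 0.0303] 0.93
stop_block [0.6066 0.0038 0.0196] 0.3
0.94 25110 0.03754175173292656
((560.9710083007812, -5.957588195800781), (50.461395263671875, 220.5189208984375), 39.484832763671875)
[[ 471.38702    63.096344]
 [ 611.60925  -107.0986  ]
 [ 650.555     -75.01152 ]
 [ 510.33276    95.183426]]
```

View pics/w4.png

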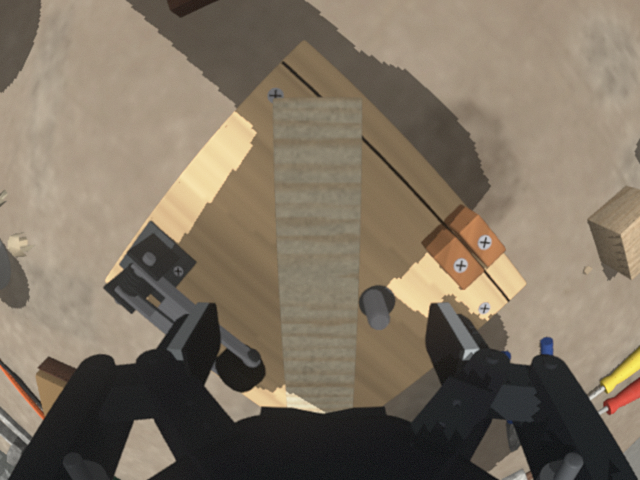

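Stage 1 stands: the board lies flat (top at z 0.0375) at about 44° of slant, the pin at (375,300) has a 4–5 mm gap to its edge, and the roller at (240,368) is clear. Next I go to the near end.

>>> play_rows([
  [[-0.114,0.14,0],[0,0,0]],
  [[-0.114,0.14,0],[0,0,0]],
  [[-0.114,0.14,-0.05],[0,0,0]],
  [[-0.114,0.14,-0.08],[0,0,0]],
  [[-0.114,0.14,-0.08],[0,0,0]],
])

```text
time: 10.58
tool_pos: [0.5014, 0.0637, 0.068]
tcp_rot: [-1.502, -0.535, 0.541]
wrist_force: [0.3, 0.5, 0.0]
width: 0.998
```

Run:
```python
from h import *
im,d=cams.read_camera("wrist"); save("w5",im)
```

```text
(no output)
```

View pics/w5.png

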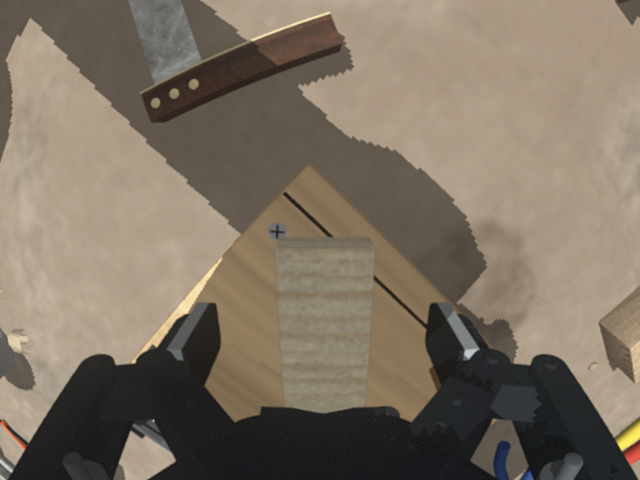

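The board's near end is at (323,238), centred between the open pads, with the block clear behind the right finger. Now down and close.

>>> play_rows([
  [[0.002,0,-0.06],[0,0,0]],
  [[0.002,0,-0.114],[0,0,0]],
  [[0.002,0,-0.114],[0,0,0]],
  [[0.002,0,-0.114],[0,0,0]],
])

```text
time: 11.12
tool_pos: [0.5044, 0.0639, 0.025]
tcp_rot: [-1.503, -0.539, 0.537]
wrist_force: [-0.9, 1.0, -0.0]
width: 0.999
```

>>> play_rows([
  [[0,0,0],[0,0,0]],
  [[0,0,0],[0,0,0]],
  [[0,0,0],[0,0,0]],
  [[0,0,0],[0,0,0]],
  [[0,0,0],[0,0,0]],
], gripper=1, squeeze=60)

```text
time: 11.75
tool_pos: [0.5044, 0.0641, 0.0254]
tcp_rot: [-1.503, -0.54, 0.537]
wrist_force: [-1.6, -0.2, 6.5]
width: 0.564
```

Run:
```python
from h import *
from scipy.spatial.transform import Rotation as Ro
s=bot.read_state(); M=Ro.from_rotvec(s["tcp_rot"]).as_matrix(); print(M.round(3),s["tool_pos"],s["wrist_force"],s["torque"])
g=s["tool_pos"][:2]*1000
th0=np.arctan2(M[1,0],M[0,0]); print(np.degrees(th0))
jy=np.radians(-4.75); o=np.array([597.6,-.9]); X=np.array([np.cos(jy),np.sin(jy)]); Y=np.array([-X[1],X[0]]); pin=o+7*X
n=np.array([np.cos(th0),np.sin(th0)]); u=np.array([-n[1],n[0]])
print("grip rel pin: normal",(g-pin)@n,"along",(g-pin)@u)
al=(g-pin)@u; g0=(g-pin)@n
N=9
for i in range(1,N+1):
    f=i/N; a=th0+f*(jy-th0); n=np.array([np.cos(a),np.sin(a)]); u=np.array([-n[1],n[0]])
    dist=g0+min(1,f*3)*(-32-g0)
    p=pin+dist*n+al*u; print(i,((p-g)/400).round(4), round((a-th0)/(np.pi/4),3), "mm",(p-g).round(1))
```

```text
[[ 0.773  0.002 -0.635]
 [ 0.635  0.     0.773]
 [ 0.002 -1.    -0.001]] [0.50444486 0.06413498 0.0253591 ] [-1.64073465 -0.22043793  6.47978364] [-0.01645951  0.21360046 -0.08202323]
39.41309535640744
grip rel pin: normal -35.700937779419846 along 114.26706129115115
1 [0.0175 0.0226] -0.109 mm [7. 9.]
2 [0.037  0.0433] -0.218 mm [14.8 17.3]
3 [0.0583 0.0621] -0.327 mm [23.3 24.8]
4 [0.0784 0.0777] -0.436 mm [31.3 31.1]
5 [0.0997 0.0915] -0.545 mm [39.9 36.6]
6 [0.1221 0.1035] -0.654 mm [48.8 41.4]
7 [0.1454 0.1135] -0.763 mm [58.2 45.4]
8 [0.1695 0.1214] -0.872 mm [67.8 48.6]
9 [0.1943 0.1273] -0.981 mm [77.7 50.9]
```

>>> play_rows([
  [[0.008,0.011,0],[0,0,-0.055]],
  [[0.0175,0.0226,0],[0,0,-0.109]],
  [[0.027,0.033,0],[0,0,-0.164]],
  [[0.037,0.0433,0],[0,0,-0.218]],
  [[0.0475,0.053,0],[0,0,-0.273]],
  [[0.0583,0.0621,0],[0,0,-0.327]],
  [[0.0583,0.0621,0],[0,0,-0.327]],
])

```text
time: 12.62
tool_pos: [0.5271, 0.0884, 0.0254]
tcp_rot: [-1.545, -0.338, 0.338]
wrist_force: [-2.9, -2.7, 9.3]
width: 0.568
```

Run:
```python
from h import *
s=bot.read_state(); print(s["wrist_force"],s["torque"],s["width"])
im,d=cams.read_camera("wrist"); save("w6",im)
im,d=cams.read_camera("scene"); save("s6",im[150:330,220:440].repeat(3,0).repeat(3,1))
```

```text
[-2.85599232 -2.68515295  9.29543894] [-0.37804827  0.42434564 -0.20987769] 0.5681664682445516
```

View pics/s6.png

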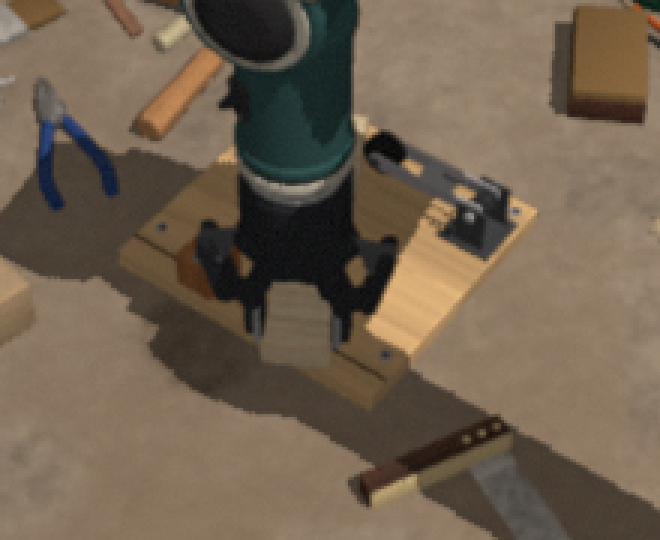

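The swing is following the plan: the board is turning and its right end nears the roller at (385,150) in the crop. Continuing.

>>> play_rows([
  [[0.01,0.008,0],[0,0,-0.055]],
  [[0.0201,0.0156,0],[0,0,-0.109]],
  [[0.0305,0.0225,0],[0,0,-0.164]],
  [[0.0414,0.0294,0],[0,0,-0.218]],
  [[0.0525,0.0355,0],[0,0,-0.273]],
  [[0.0525,0.0355,0],[0,0,-0.273]],
])

```text
time: 13.48
tool_pos: [0.5491, 0.1019, 0.0254]
tcp_rot: [-1.566, -0.172, 0.169]
wrist_force: [0.7, -5.9, 5.2]
width: 0.566
```

>>> play_rows([
  [[0.0113,0.006,0],[0,0,-0.054]],
  [[0.023,0.011,0],[0,0,-0.109]],
  [[0.0346,0.0159,0],[0,0,-0.163]],
  [[0.0346,0.0159,0],[0,0,-0.163]],
])

```text
time: 13.98
tool_pos: [0.5627, 0.1079, 0.0254]
tcp_rot: [-1.572, -0.07, 0.068]
wrist_force: [-0.4, -6.7, 7.0]
width: 0.566
```

Run:
```python
from h import *
s=bot.read_state(); print(s["wrist_force"],s["torque"],s["width"])
im,d=cams.read_camera("wrist"); save("w7",im)
im,d=cams.read_camera("scene"); save("s7",im[150:330,220:440].repeat(3,0).repeat(3,1))
```

```text
[-0.43231342 -6.72148323  6.99071724] [-1.10565856  0.19659135 -0.56568941] 0.5655453303610789
```

View pics/s7.png

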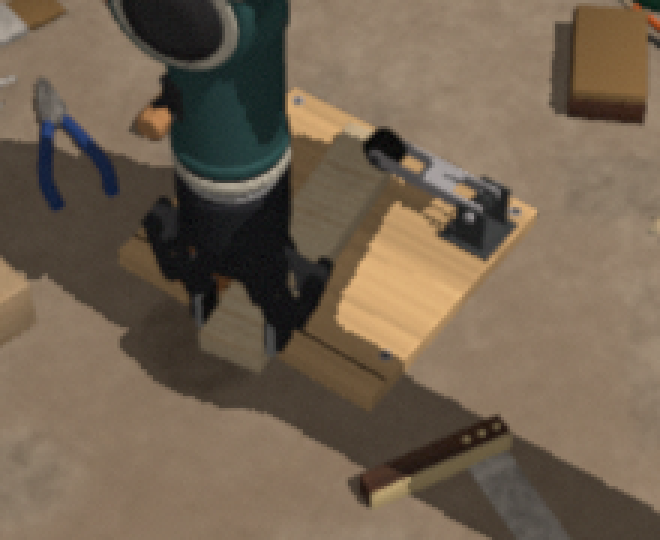

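View pics/w7.png

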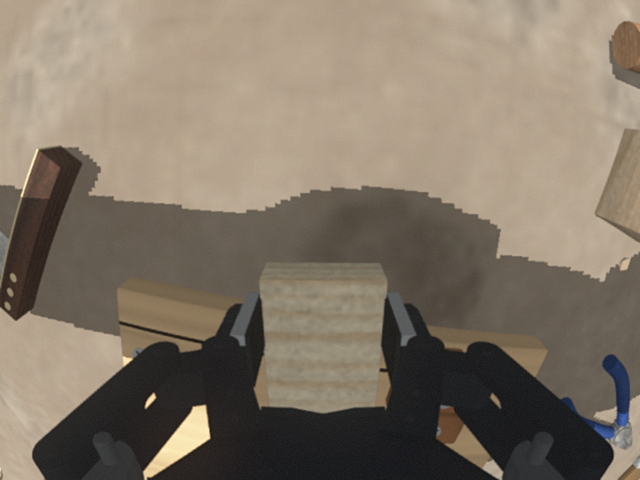

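The board's far end is now starting under the roller at (382,148) in the crop. The grip still holds and forces are low. Finishing the swing.

>>> play_rows([
  [[0.008,0.003,0],[0,0,-0.036]],
  [[0.016,0.0055,0],[0,0,-0.073]],
  [[0.024,0.0079,0],[0,0,-0.109]],
  [[0.032,0.01,0],[0,0,-0.145]],
  [[0.032,0.01,0],[0,0,-0.145]],
])

```text
time: 14.7
tool_pos: [0.5749, 0.1118, 0.0254]
tcp_rot: [-1.573, 0.019, -0.021]
wrist_force: [-1.9, -6.7, 7.4]
width: 0.565
```

>>> play_rows([
  [[0.0085,0.002,0],[0,0,-0.036]],
  [[0.0169,0.0038,0],[0,0,-0.073]],
  [[0.0169,0.0038,0],[0,0,-0.073]],
])

```text
time: 15.08
tool_pos: [0.5808, 0.1133, 0.0254]
tcp_rot: [-1.572, 0.066, -0.064]
wrist_force: [-4.6, -7.2, 9.4]
width: 0.569
```

Run:
```python
from h import *
from scipy.spatial.transform import Rotation as Ro
s=bot.read_state(); print(s["wrist_force"],s["torque"],s["width"]); print(Ro.from_rotvec(s["tcp_rot"]).as_matrix().round(3))
im,d=cams.read_camera("wrist"); save("w8",im)
im,d=cams.read_camera("scene"); save("s8",im[150:330,220:440].repeat(3,0).repeat(3,1))
```

```text
[-4.61129419 -7.15732448  9.36067616] [-1.07575467  0.56381731 -0.19770493] 0.5690684955102009
[[ 0.997 -0.001  0.082]
 [-0.082 -0.003  0.997]
 [-0.001 -1.    -0.003]]
```

View pics/s8.png

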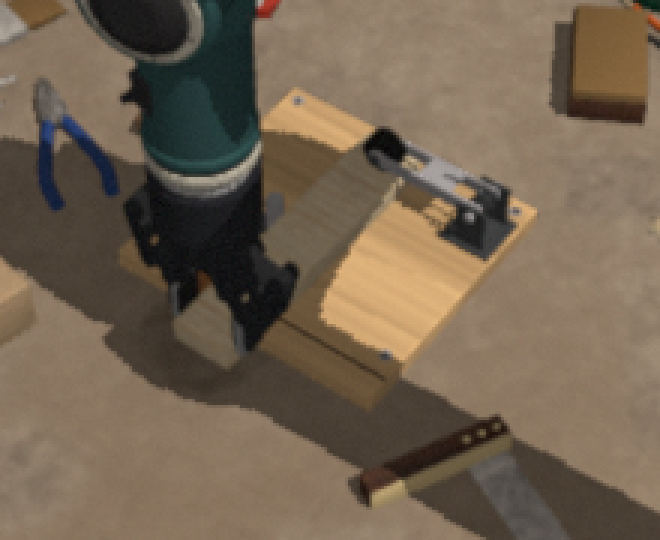

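View pics/w8.png

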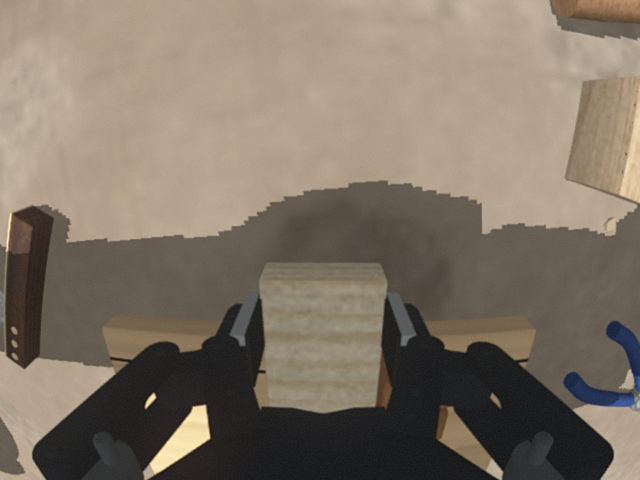

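The board now lies under the roller and beside the block. The jaw angle is -4.7° as wanted, and the estimated jig x of -26 mm leaves about 1 mm to go. Pressing gently towards pin and block.

>>> play_rows([
  [[0.003,0,0],[0,0,0]],
  [[0.006,-0.0005,0],[0,0,0]],
  [[0.006,-0.0005,0],[0,0,0]],
])

```text
time: 15.55
tool_pos: [0.5809, 0.1133, 0.0254]
tcp_rot: [-1.572, 0.069, -0.06]
wrist_force: [-11.0, -5.8, 15.9]
width: 0.563
```

Run:
```python
from h import *
s=bot.read_state(); print(s["tool_pos"],s["wrist_force"],s["torque"])
```

```text
[0.58089516 0.1132586  0.02536052] [-11.02716577  -5.80694611  15.85604022] [-0.97727759  1.35522171 -0.20061987]
```

Contact: Fx -11 N with no further travel. Let go and look.

>>> play_rows([
  [[-0.003,0,0],[0,0,0]],
  [[-0.003,0,0],[0,0,0]],
  [[-0.003,0,0],[0,0,0]],
  [[-0.003,0,0],[0,0,0]],
  [[-0.003,0,0.1],[0,0,0]],
  [[-0.003,0,0.25],[0,0,0]],
  [[-0.003,0,0.25],[0,0,0]],
], gripper=0)

```text
time: 16.42
tool_pos: [0.5873, 0.1156, 0.1306]
tcp_rot: [-1.567, 0.055, -0.074]
wrist_force: [0.5, 0.3, 0.8]
width: 0.997
```

>>> play_rows([
  [[-0.1,0.2,0.15],[0,0,0]],
  [[-0.25,0.4,0.15],[0,0,0]],
  [[-0.35,0.6,0.15],[0,0,0]],
  [[-0.35,0.6,0.15],[0,0,0]],
  [[-0.35,0.6,0.15],[0,0,0]],
  [[-0.35,0.6,0.15],[0,0,0]],
])

```text
time: 17.18
tool_pos: [0.4406, 0.357, 0.1835]
tcp_rot: [-1.57, 0.062, -0.061]
wrist_force: [0.2, 0.8, 0.3]
width: 1.0
```

```bash
cat > chk.py <<'E'
from h import *
import sys
from scipy.spatial.transform import Rotation as Ro
tag=sys.argv[1]
im,d=cams.read_camera("top"); save("t"+tag,im[150:300,270:420].repeat(4,0).repeat(4,1)); P=cloud("top",d)
r=cams.regions_of("top","board_center")
jy=np.radians(-4.75); o=np.array([.5976,-.0009]); X=np.array([np.cos(jy),np.sin(jy)]); Y=np.array([-X[1],X[0]])
if r:
    m=r[0]["mask"]&(d>0); q=P[m]; z=np.median(q[:,2]); print(r[0]["conf"],m.sum(),z)
    k=q[abs(q[:,2]-z)<.005]; R=cv2.minAreaRect((k[:,:2]*1000).astype(np.float32)); print(R)
    c=np.array(R[0])/1000-o; print("jig",c@X,c@Y)
r=cams.mark_of("top","board_center")
for x in r[:2]:
    p=w("top",x["xyz"]); print("mark",p.round(4),x["conf"],(p[:2]-o)@X,(p[:2]-o)@Y)
r=cams.mark_of("top","roller_axle"); print("axle",[(w("top",x["xyz"]).round(4),x["conf"]) for x in r[:2]])
q=P[(d>0)&(abs(P[...,2]-.018)<.003)&(abs((P[...,:2]-o)@X+.03)<.14)&(abs((P[...,:2]-o)@Y+.02)<.13)]
print(cv2.minAreaRect((q[:,:2]*1000).astype(np.float32)))
im,d=cams.read_camera("scene"); save("s"+tag,im[150:330,220:440].repeat(3,0).repeat(3,1))
print(bot.read_state()["time"])
E
python3 chk.py 9
```

```text
0.77 1513 0.038158396084824596
((573.3349609375, 11.231498718261719), (239.8331756591797, 51.92206573486328), 85.01466369628906)
jig -0.025186288509743974 0.010080488726236195
mark [0.5732 0.0087 0.0319] 0.56 -0.025129148412299886 0.007562249160582611
axle [(array([ 0.5604, -0.0872,  0.0527]), 0.65), (array([0.5741, 0.0106, 0.032 ]), 0.49)]
((567.891357421875, -21.094207763671875), (224.95504760742188, 234.7130126953125), 85.19121551513672)
17.425
```

View pics/t9.png

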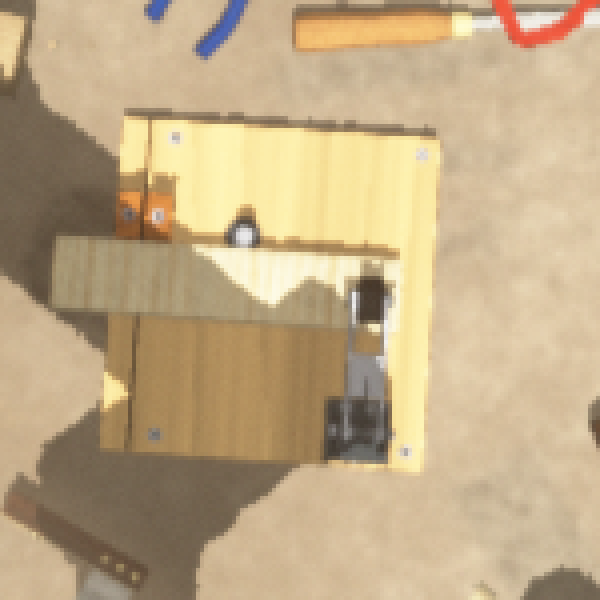

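View pics/s9.png

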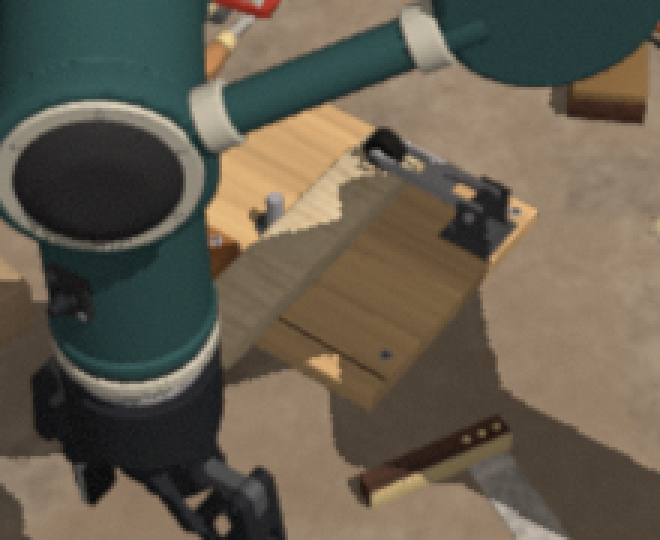

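The board lies flush along pin (243,230) and block (145,210), with its right end under the roller at (372,298). Measured: jig x -25 mm, y +8 to +10 mm, angle off by about 0.2°, top at z 0.038.

```bash
python3 -c "
from h import *
print(bot.finish_job())"
```

```text
the job is handed in; nothing more can be done
None
```

The job is handed in, finished at about 17.4 s of the 48 s allowed; no verdict is reported. I carried the pine board to the sawing board and laid it at about 44° beside the pin. I let go of it there, then took it near its end and swung it round the pin until it slid under the roller.

**Slant:** the wrist camera showed the board flat, let go of, 4–5 mm from the pin and clear of the roller. I judged the roller to be down from the picture.

**Final position:** the top camera put the board's centre at jig x about -25 mm and y about +8 to +10 mm. It is within about 0.3° of the line of pin and block, and its top is at z 0.038. The pictures show the roller standing on its end, and the gripper is open and well away.

**Not checked:** I could not read the roller's joint angle or its pressing force. The other things on the bench looked untouched, but I did not measure them again at the end.

**Disagreements:** none of my checks failed. The wrist camera's marks for the pin and the block differed from the top view by about 4 to 7 mm. I used the top-view fit, and the contact force of about 11 N at the block agreed with it.

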